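# Push an empty ink tank in through the spring flap of the office waste station

## Task

Throw away the empty ink tank that lies on top of the waste station, without picking it up: push the spring flap of the inlet down with one finger and, while that finger keeps it open, push the ink tank along the top and over the edge into the inlet with the other finger. Let the flap spring shut behind it, and leave the mug, the stapler and the glue stick standing where they are.

Things in the scene. Friction and masses are not known exactly. Their poses are not given: they have to be found in the camera images.
- station: Office waste station, a fixed hollow floor cabinet: white flat top 440 mm (x) by 660 (y), 22 mm thick, 80 mm above the robot's desk. Origin: centre of the top face; z up, x to the far side, y left. Its one inlet opening (x -65 to +85 mm, y -100 to +100) is closed by a flap flush with the top; the steel trim stands not proud. A wide bin inside has its rim 150 mm and floor 264 mm below the top.
- inlet (a point): Centre of the inlet opening, at the height of the top face; axes as the station's. The opening reaches 75 mm from here along x and 100 mm along y, each way.
- flap (a joint): Flap angle, rad: 0 = shut; grows as it swings DOWN into the station, to 1.2. Aluminium plate 145 x 195 mm, 3 mm thick, hinged along the far (+x) edge of the opening; the free edge is nearest the robot. A damped spring shuts it within a second: it resists with 0.3 N m when shut (so it bears the ink tank), 0.4 half open (6 to 8 N at 50 mm from the hinge).
- hinge (a point): Middle of the flap's hinge line (the far edge of the opening), at the height of the top face; the hinge line runs along the station's y.
- flap_edge (a point): Middle of the flap's free edge, 146 mm from the hinge line; moves with the flap (goes down as it opens).
- ink_tank: The empty ink tank: a flat black plastic block with a paper label, lying on the station's top left or right (y) of the inlet. 40 mm (its x) by 62 (its y) by 22 high, 50 to 100 g. Origin: centre of its underside. It starts with its centre 150 to 200 mm from the inlet's centre along y and 10 to 40 mm to the robot's side of it; a long side faces the opening, within about 25 degrees.
- stapler: Desk stapler standing on the top at the other side of the inlet, 130 mm (its x) by 36 by about 52 mm high. Origin: centre of its underside. To be left alone.
- mug: Blue mug, 76 mm across, 92 mm high, handle at its +y, standing near the edge of the top on the robot's side. Origin: centre of its underside. To be left alone.
- glue_stick: White glue stick standing on end, 29 mm across, 98 mm high, near the edge of the top on the robot's side. Origin: centre of its underside. To be left alone.
Not all that is in view belongs to the job. What is shaped like the ink_tank but pink is not meant.

How it is judged (in metres and radians):
On the way, in this order (a step that is already met when the one before it is completed fails the run):
1. a finger holds the flap down, at least 0.3 rad open, while a finger pushes the ink tank, still on the top (value of joint flap above 0.3 rad and contact force between the fingers and flap above 0.3 N and contact force between the fingers and ink_tank above 0.04 N and z of ink_tank in the frame of station above -0.012 m), for 0.04 s.
2. the ink tank goes down through the inlet while a finger still holds the flap open (z of ink_tank in the frame of station below -0.06 m and value of joint flap above 0.3 rad and contact force between the fingers and flap above 0.3 N), for 0.04 s.
At the end, for the whole second after the job is handed in: The ink tank lies at rest in the bin inside the station (more than 200 mm below its top), the flap is shut again (within 0.06 rad), and the mug, stapler and glue stick stand upright within 30 mm of where they were (z of ink_tank in the frame of station below -0.2 m and x of ink_tank in the frame of station between -0.2 and 0.2 m and y of ink_tank in the frame of station between -0.3 and 0.3 m and linear speed of ink_tank below 0.05 m/s and value of joint flap below 0.06 rad and distance of each of mug, stapler, glue_stick from where it was at the start of the episode below 0.03 m and angle between each of mug, stapler, glue_stick's own z axis and vertical below 0.15 rad); the robot touches nothing.
It fails at once if the ink tank is lifted off the top (its underside more than 25 mm above it) (z of ink_tank in the frame of station above 0.025 m).
It fails at once if the mug is shifted more than 30 mm or tipped (distance of mug from where it was at the start of the episode above 0.03 m or angle between mug's own z axis and vertical above 0.3 rad).
It fails at once if the stapler is shifted more than 30 mm or tipped (distance of stapler from where it was at the start of the episode above 0.03 m or angle between stapler's own z axis and vertical above 0.3 rad).
It fails at once if the glue stick is shifted more than 30 mm or tipped (distance of glue_stick from where it was at the start of the episode above 0.03 m or angle between glue_stick's own z axis and vertical above 0.3 rad).
It also fails if it takes over 45 s, if anything falls off the work surface, if the arm or the gripper's body presses on something with over 40 N, if the wrist force passes 120 N, or if a joint passes its speed limit or range.

## Robot

A 6-joint arm with a two-finger parallel gripper is mounted at the origin on the work surface. World frame = base frame: x ahead of the robot, y to its left, z up, the work surface at z = 0. Lengths are in mm, angles in rad, forces in N, time in s.
With the tool pointing down it reaches from about 300 to 775 mm from the base axis. Payload 14.6 kg.
Tool frame: the origin (TCP) lies between the finger pads; the fingertips stand 25 mm ahead of it and the grasp point (between the pads) lies 6 mm ahead of it; z points along the fingers, y is the line along which they close (so a half turn about z gives the same grasp; the last joint's range is limited). The gripper opens to 94 mm and grips with 3 to 60 N. Pads are 16 mm wide; open, the fingers measure 119 mm over their backs; the gripper's body (75 mm by 177 mm) begins 78 mm behind the grasp point.
Start: joints at [1.125, 0.3, 1.521, -0, 1.321, -0.067], TCP at [203.39, 511.001, 230.446] pointing down, gripper open.
Joint ranges: [-3.03, 3.03], [-0.79, 2.21], [0.23, 2.52], [-1.04, 4.18], [0, 3.07], [-2.55, 2.55]. Speed limits (rad/s): [2.22, 2.22, 2.57, 3.14, 3.14, 3.14].

## Interface

Orientations are given as [roll, pitch, yaw] about the fixed x, y, z axes, in that order (R = Rz(yaw) Ry(pitch) Rx(roll)).
In Python, from cell import manip gives the robot as it stands. The module is installed in compiled form; this text tells all that it offers.
- The arm moves only by the tool step_arm, never from a script. Its argument "series" is one flat list of numbers, 5 for each row, row after row: the shift along the world's x, y, z in mm, then the turn about the world's z in rad, then the closure, from 0 (fully open) to 1 (shut). In form: [dx, dy, dz, spin, jaw, dx, dy, dz, spin, jaw, ...]. A call has 1 to 20 rows; each row shifts and turns the commanded pose from where the row before left it; what a row does not reach is not made up. A row lasts 1/8 s, in which the tool goes at most 62.5 mm and 10.7 degrees, less where a joint would pass 70% of its speed; a pose out of reach is approached as far as the arm can. A call is refused whole if a number of a shift passes 62.5 or a number of a turn 0.188, either way. A call with a gripper value outside its range is refused whole. The fingers move at their own pace and stop on an object; "squeeze" is the grip in N (left out, the last holds). Time passes only in rows, so rows that do not move let the fingers close. It gives the time, the measured TCP pose, the force, the opening and the grip force at its end, in the units of the state.
- manip.read_state(): the state, without advancing time (a new reading comes with each control period).
- manip.camera(name): name is "side" or "top"; returns (picture, depth): 384x512x3 uint8, blue, green, red; 384x512 float32, mm along the optical axis (not along the pixel's ray), 0 where there is no reading.
- manip.camera_info(name): a dict with "fovy" (degrees; the focal length in pixels is half the picture's height over the tangent of half this angle, whatever the lens; pixels are square), "cx", "cy" (the principal point, pixels), "k1" (the pictures are not rectified: a ray, as slopes to the right and down, at radius r is drawn at 1 + k1 r^2 times it, then the intrinsics apply), "eye" and "orientation" of the camera in the world. Camera axes: x right, y down, z forward; pixel columns grow to the right and rows downward; lengths in mm; the calibration is good to about 2 mm. A picture is of the moment at which its call begins. camera_info takes no time and is no camera call.
- manip.sign_off(): hands the job in; it is judged then, once.
The state is a dict: "clock": time; "joints": joint angles; "qd": joint speeds; "effort": joint torques, N m; "eef_pos": TCP position; "eef_rot": TCP orientation; "wrist_force": force on the tool from outside, world axes, zero at the start; "moment": the same for the moment, N m; "finger_gap": finger opening in mm; "finger_force": force on a finger pad.
Only numpy, scipy, OpenCV 4.12 (cv2) and the standard library are available. Lean on these libraries where they do the work, as an engineer would, in place of code of your own. Each camera call takes 0.05 s, during which the arm holds its last target. There are 200 camera calls.

## Working session

There is one attempt and no reset: what is moved stays moved. The work goes in short steps, Python scripts to look and compute and a tool call to move; the robot and the scene stay as the last step left them, time stands still between calls to the robot, and variables do not carry over. Pictures are saved under pics/ and viewed, at most 10 in all, crops included, and the job is handed in when it is done.

Besides the shell and the picture viewer there is one more tool, called after "Call:" by a JSON object that holds its "fn" and its "kwargs". step_arm: Moves the arm, as the interface text tells. Its arguments: {"type":"object","properties":{"series":{"type":"array"},"squeeze":{"type":"number"}},"required":["series"]}

```bash
mkdir -p pics
cat > h.py <<'E'
import numpy as np, cv2
from cell import manip
from scipy.spatial.transform import Rotation as R
def load(n):
    return np.load(f'{n}_d.npy')
def cam(n):
    i=manip.camera_info(n); f=192/np.tan(np.radians(i['fovy'])/2)
    o=np.array(i['orientation']); M=o if o.shape==(3,3) else R.from_euler('xyz',o).as_matrix()
    return i,f,M
def ray(n,u,v):
    i,f,M=cam(n)
    d=np.array([(u-i['cx'])/f,(v-i['cy'])/f]); s=d.copy()
    for _ in range(20): s=d/(1+i['k1']*(s@s))
    return np.array(i['eye']),M@np.array([s[0],s[1],1])
def at_z(n,u,v,z):
    e,d=ray(n,u,v); return e+d*(z-e[2])/d[2]
def at_depth(n,u,v,D):
    e,d=ray(n,u,v); return e+d*D
E
python3 - <<'E'
from h import *
for n in('top','side'):
    p,d=manip.camera(n); cv2.imwrite(f'pics/{n}0.png',p); np.save(f'{n}_d.npy',d); print(n,manip.camera_info(n))
print(manip.read_state())
E
```

```text
top {'fovy': 46.68242435203213, 'cx': 253.71013789624064, 'cy': 192.56100243357338, 'k1': -0.028084256986400626, 'eye': array([ 373.78764522,   46.95747534, 1260.82550953]), 'orientation': array([-3.06573527, -0.01463094, -1.54575472])}
side {'fovy': 42.832006228798406, 'cx': 252.11681902253454, 'cy': 197.52890697428813, 'k1': -0.0780165028521395, 'eye': array([ -60.75048293, -634.75819239,  905.9749107 ]), 'orientation': array([-2.34524875,  0.00362136, -0.64134941])}
{'clock': 0.1, 'joints': array([ 1.12539788e+00,  3.00406850e-01,  1.52151038e+00,  2.30160966e-05,
        1.32069157e+00, -6.66266124e-02]), 'qd': array([-0.00095398, -0.00269145, -0.00163145,  0.00106405, -0.00120767,
        0.0013007 ]), 'effort': array([-2.65467015e-04, -5.32640183e+01, -3.53291774e+01,  7.09039718e-02,
        2.34138023e-02, -5.71845794e-05]), 'eef_pos': array([203.30176815, 510.82637439, 229.95146546]), 'eef_rot': array([-3.14058025e+00, -8.98969443e-05,  2.76281506e+00]), 'wrist_force': array([ 0.220698  , -0.39495935,  0.22175866]), 'moment': array([-0.06474033,  0.01738293, -0.00099743]), 'finger_force': 0.0, 'finger_gap': 94.08951054068643}
```

View pics/top0.png

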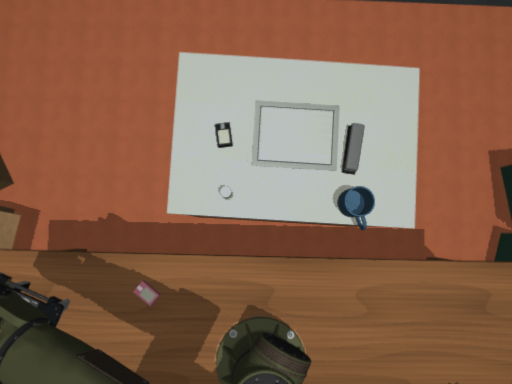

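View pics/side0.png

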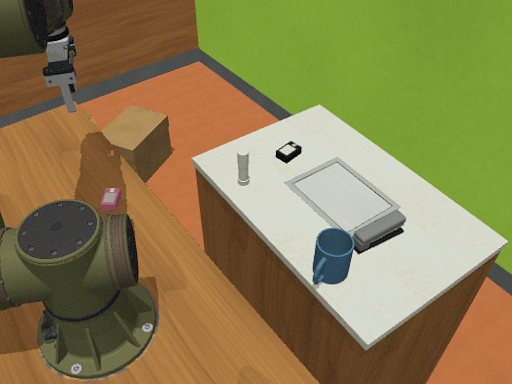

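The top view shows the black tank at about (224,135), left (+y) of the inlet, whose frame spans (253..339, 101..170). The stapler is at (353,148), the mug at (356,203) and the glue stick at (226,192). The pink decoy lies on the desk.

Run:
```python
from h import *
p=cv2.imread('pics/top0.png'); c=p[90:180,200:350]; cv2.imwrite('pics/crop0.png',cv2.resize(c,(750,450),interpolation=cv2.INTER_CUBIC))
d=load('top')
for n,u,v in [('c1',181,53),('c2',419,68),('c3',415,227),('c4',168,213)]: print(n,at_z('top',u,v,80).round(1))
for n,u,v in [('flap',295,135),('top',300,190),('tank',224,135),('stap',355,140),('glue',226,190),('mug',345,195)]: print(n,at_depth('top',u,v,d[v,u]).round(1))
```

```text
c1 [840.7 240.   80. ]
c2 [ 819.6 -414.3   80. ]
c3 [ 383. -401.   80.]
c4 [403.7 257.5  80. ]
flap [622.1 -75.3  80.9]
top [474.2 -91.6  78. ]
tank [612.9 114.5  99.7]
stap [ 603.7 -226.4  128. ]
glue [461.  100.9 177.8]
mug [ 456.9 -192.3  170.1]
```

View pics/crop0.png

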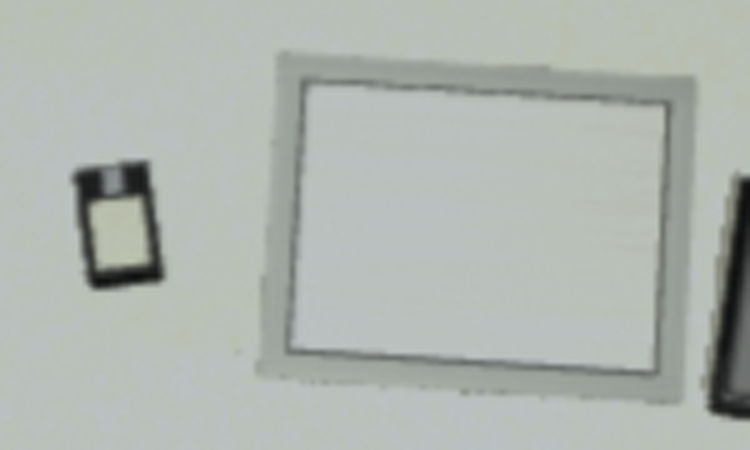

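Run:
```python
from h import *
P=lambda x,y,z: at_z('top',(x+.5)/5-.5+200,(y+.5)/5-.5+90,z)
O=np.array([P(*c,80) for c in [(305,80),(668,101),(655,373),(288,351)]])
T=np.array([P(*c,102) for c in [(73,172),(150,162),(163,278),(92,288)]])
print(O.round(1)); print(T.round(1))
S=np.array([at_z('top',u,v,80) for u,v in [(181,53),(419,68),(415,227),(168,213)]])
yaw=lambda a,b: np.arctan2((b-a)[1],(b-a)[0])
psi=np.mean([np.arctan2(*(v[1::-1])) for v in (O[0]-O[3],O[1]-O[2])]); psi2=np.mean([np.arctan2(-v[0],v[1]) for v in (O[0]-O[1],O[3]-O[2])])
psi3=np.mean([np.arctan2(-v[0],v[1]) for v in (S[0]-S[1],S[3]-S[2])])
print('psi',psi,psi2,psi3,[np.linalg.norm(O[i]-O[i-1]).round(1) for i in range(4)],[np.linalg.norm(T[i]-T[i-1]).round(1) for i in range(4)])
ce=S.mean(0); ps=(psi2+psi3)/2; Rm=np.array([[np.cos(ps),-np.sin(ps)],[np.sin(ps),np.cos(ps)]])
oc=O.mean(0)[:2]; print('inlet',oc,'from station',ce[:2]+Rm@[10,0])
print('tank in inlet frame',((T[:,:2]-oc)@Rm).round(1),((T.mean(0)[:2]-oc)@Rm).round(1))
tv=T[0]-T[3]+T[1]-T[2]; print('tank long axis yaw',np.arctan2(tv[1],tv[0]))
# object masks from depth: height map
d=load('top'); i,f,M=cam('top')
v,u=np.mgrid[0:384,0:512]
n=cv2.undistortPoints(np.stack([u,v],-1).reshape(-1,1,2).astype(np.float64),np.array([[f,0,i['cx']],[0,f,i['cy']],[0,0,1]]),np.array([i['k1'],0,0,0])).reshape(384,512,2)
X=np.dstack([n*d[...,None],d])@M.T+i['eye']
L=(X[...,:2]-oc)@Rm; 
for nm,(x0,x1,y0,y1),h in [('glue',(-190,-90,100,220),92),('mug',(-220,-90,-180,-40),60),('stap',(-90,90,-180,-105),15),('tank',(-70,60,110,230),12)]:
    m=(X[...,2]>80+h)&(X[...,2]<200)&(L[...,0]>x0)&(L[...,0]<x1)&(L[...,1]>y0)&(L[...,1]<y1)
    q=L[m]; print(nm,m.sum(),q.min(0).round(),q.max(0).round(),q.mean(0).round(), X[m][:,2].max().round())
```

```text
[[ 700.3   19.2   80. ]
 [ 694.6 -178.    80. ]
 [ 545.7 -172.5   80. ]
 [ 552.1   24.8   80. ]]
[[641.1 141.1 102. ]
 [647.7 100.6 102. ]
 [585.8  92.  102. ]
 [579.5 129.1 102. ]]
psi -0.03726977149862827 -0.030776243222839655 -0.03193107729377204 [np.float64(148.3), np.float64(197.3), np.float64(149.1), np.float64(197.4)] [np.float64(62.9), np.float64(41.0), np.float64(62.5), np.float64(37.7)]
inlet [623.19281002 -76.62194229] from station [621.75933804 -79.78493939]
tank in inlet frame [[ 11.1 218.2]
 [ 18.9 177.9]
 [-42.7 167.3]
 [-50.2 204.3]] [-15.7 191.9]
tank long axis yaw 0.16573377505090647
glue 101 [-185.  162.] [-158.  187.] [-171.  174.] 185.0
mug 235 [-219. -180.] [-138. -118.] [-178. -144.] 177.0
stap 653 [ -90. -172.] [  31. -126.] [ -31. -148.] 137.0
tank 363 [-48. 168.] [ 19. 216.] [-16. 193.] 110.0
```

Call:
{"fn": "step_arm", "kwargs": {"series": [18, 46, 0, 0, 0, 18, 46, 0, 0, 0, 18, 46, 0, 0, 0, 18, 46, 0, 0, 0, 18, 46, 0, 0, 0, 18, 46, 0, 0, 0]}}

```text
clock: 0.85
eef_pos: [300.7, 759.1, 229.2]
eef_rot: [3.138, -0.0, 2.763]
wrist_force: [0.7, -0.5, 0.5]
finger_gap: 93.9
finger_force: 0.0
```

```bash
python3 -c "
from h import *
s=manip.read_state()
for k in('clock','joints','eef_pos','eef_rot','wrist_force'): print(k,s[k])"
```

```text
clock 0.85
joints [ 1.14870088e+00  1.04729440e+00  3.39634302e-01  2.13098165e-04
  1.75119703e+00 -4.32588529e-02]
eef_pos [300.72520298 759.10027235 229.23824636]
eef_rot [ 3.13811991e+00 -5.93819881e-05  2.76279476e+00]
wrist_force [ 0.7339329  -0.45001238  0.51525428]
```

Call:
{"fn": "step_arm", "kwargs": {"series": [10, 23, 0, 0, 0, 10, 23, 0, 0, 0, 10, 23, 0, 0, 0]}}

```text
clock: 1.23
eef_pos: [311.5, 779.7, 216.3]
eef_rot: [3.097, 0.0, 2.763]
wrist_force: [-0.0, -0.6, 0.4]
finger_gap: 94.4
finger_force: 0.0
```

```bash
python3 -c "
from h import *
s=manip.read_state()
for k in('clock','joints','eef_pos','eef_rot','wrist_force'): print(k,s[k])"
```

```text
clock 1.225
joints [ 1.14653418  1.12049718  0.23460209  0.00192386  1.74148895 -0.04506572]
eef_pos [311.53147502 779.73725975 216.26624528]
eef_rot [3.09654889e+00 1.49426227e-04 2.76276233e+00]
wrist_force [-0.04470034 -0.57020531  0.35444735]
```

Call:
{"fn": "step_arm", "kwargs": {"series": [22, 56, 0, 0, 0, 22, 56, 0, 0, 0, 22, 56, 0, 0, 0, 22, 56, 0, 0, 0]}}

```text
clock: 1.72
eef_pos: [327.9, 823.9, 169.7]
eef_rot: [2.957, 0.0, 2.763]
wrist_force: [-0.4, 0.7, -0.3]
finger_gap: 94.2
finger_force: 0.0
```

Call:
{"fn": "step_arm", "kwargs": {"series": [-15, -37, 0, 0, 0, -15, -37, 0, 0, 0]}}

```text
clock: 1.98
eef_pos: [307.0, 772.0, 169.7]
eef_rot: [2.958, 0.0, 2.763]
wrist_force: [1.1, 1.1, 0.5]
finger_gap: 94.1
finger_force: 0.0
```

```bash
python3 -c "
from h import *
s=manip.read_state()
for k in('clock','joints','eef_pos','eef_rot','wrist_force'): print(k,s[k])"
```

```text
clock 1.975
joints [ 1.14573473  0.93100361  0.68975669  0.00846809  1.33783413 -0.04736822]
eef_pos [307.04521403 771.9785716  169.73628855]
eef_rot [2.95840314e+00 1.68452871e-04 2.76268485e+00]
wrist_force [1.05716061 1.10903671 0.50789792]
```

Pushing past the reach limit leaves a lasting tilt about the tangential axis, which is what I need: one finger lower than the other. I'll build up more of it.

Call:
{"fn": "step_arm", "kwargs": {"series": [0, 0, 60, 0, 0, 0, 0, 60, 0, 0, 0, 0, 40, 0, 0, 22, 56, 0, 0, 0, 22, 56, 0, 0, 0, 22, 56, 0, 0, 0, 22, 56, 0, 0, 0]}}

```text
clock: 2.85
eef_pos: [329.5, 830.8, 264.3]
eef_rot: [2.825, 0.0, 2.763]
wrist_force: [0.8, 0.9, 0.4]
finger_gap: 93.9
finger_force: 0.0
```

Call:
{"fn": "step_arm", "kwargs": {"series": [22, 56, 10, 0, 0, 22, 56, 10, 0, 0, 22, 56, 10, 0, 0, 22, 56, 10, 0, 0, 22, 56, 10, 0, 0, 22, 56, 10, 0, 0]}}

```text
clock: 3.6
eef_pos: [351.7, 889.6, 236.5]
eef_rot: [2.611, -0.0, 2.763]
wrist_force: [0.5, 0.5, 0.1]
finger_gap: 94.0
finger_force: 0.0
```

Call:
{"fn": "step_arm", "kwargs": {"series": [18, -49, 2, 0, 0, 18, -49, 2, 0, 0, 18, -49, 2, 0.068, 0, 18, -49, 2, 0.068, 0, 18, -49, 2, 0.068, 0, 18, -49, 2, 0.068, 0, 18, -49, 2, 0.068, 0, 18, -49, 2, 0.068, 0, 18, -49, 2, 0.068, 0, 18, -49, 2, 0.068, 0, 18, -49, 2, 0, 0, 18, -49, 2, 0, 0, 18, -49, 2, 0, 0, 18, -49, 2, 0, 0, 0, 0, 0, 0, 0, 0, 0, 0, 0, 0]}}

```text
clock: 5.6
eef_pos: [598.0, 226.4, 263.1]
eef_rot: [2.618, 0.003, -2.975]
wrist_force: [-1.1, 0.9, 0.5]
finger_gap: 94.1
finger_force: 0.0
```

```bash
cat >> h.py <<'E'
def tool():
    s=manip.read_state(); p=np.array(s['eef_pos']); Q=R.from_euler('xyz',s['eef_rot']).as_matrix(); z=Q[:,2]; y=Q[:,1]
    print(s['clock'],'j',s['joints'].round(2),'pos',p.round(1),'rot',np.round(s['eef_rot'],3),'y',y.round(3),'z',z.round(3),'F',s['wrist_force'].round(1))
    for n,k in [('in+',47),('out+',59.5),('in-',-47),('out-',-59.5)]: print(n,(p+25*z+k*y).round(1))
    return p,Q
E
python3 - <<'E'
from h import *
tool()
p,d=manip.camera('top'); cv2.imwrite('pics/top1.png',p); np.save('top_d.npy',d)
p,d=manip.camera('side'); cv2.imwrite('pics/side1.png',p)
E
```

```text
5.6 j [ 0.11  0.47  1.28  0.53  1.44 -1.71] pos [598.  226.4 263.1] rot [ 2.618  0.003 -2.975] y [-0.145  0.854  0.5  ] z [-0.08   0.494 -0.866] F [-1.1  0.9  0.5]
in+ [589.2 278.8 265. ]
out+ [587.4 289.5 271.2]
in- [602.8 198.6 217.9]
out- [604.6 187.9 211.7]
```

View pics/side1.png

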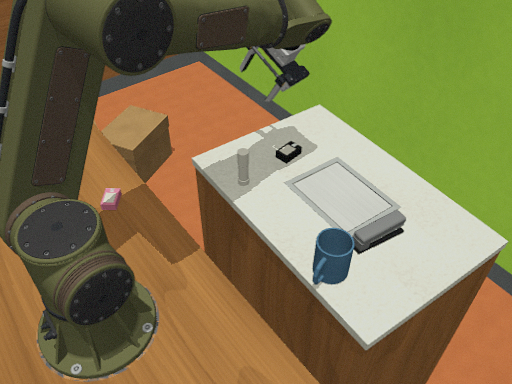

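Call:
{"fn": "step_arm", "kwargs": {"series": [-1, 0, -42, 0, 0, -1, 0, -42, 0, 0, -1, 0, -38, 0, 0, 0, 0, 0, 0, 0]}}

```text
clock: 6.2
eef_pos: [593.4, 226.8, 137.6]
eef_rot: [2.617, -0.005, -2.974]
wrist_force: [-0.1, 1.4, 1.4]
finger_gap: 94.1
finger_force: 0.0
```

```bash
python3 -c "
from h import *
tool()"
```

```text
6.2 j [ 0.11  0.58  1.42  0.56  1.23 -1.84] pos [593.4 226.8 137.6] rot [ 2.617 -0.005 -2.974] y [-0.142  0.854  0.501] z [-0.088  0.493 -0.866] F [-0.1  1.4  1.4]
in+ [584.5 279.3 139.5]
out+ [582.7 289.9 145.8]
in- [597.9 199.   92.5]
out- [599.7 188.3  86.2]
```

Call:
{"fn": "step_arm", "kwargs": {"series": [2, -10, 0, 0, 0, 2, -10, 0, 0, 0, 2, -10, 0, 0, 0, 2, -10, 0, 0, 0, 1.3, -8, 0, 0, 0, 1.3, -8, 0, 0, 0, 1.3, -8, 0, 0, 0, 1.3, -8, 0, 0, 0, 1.3, -8, 0, 0, 0, 1.3, -8, 0, 0, 0, 0, 0, 0, 0, 0]}}

```text
clock: 7.58
eef_pos: [610.7, 137.2, 139.5]
eef_rot: [2.618, -0.001, -2.976]
wrist_force: [0.2, 1.2, 0.1]
finger_gap: 94.1
finger_force: 0.0
```

Run:
```python
from h import *
tool()
p,d=manip.camera('side'); cv2.imwrite('pics/side2.png',cv2.resize(p[90:250,180:420],(720,480),interpolation=cv2.INTER_CUBIC))
```

```text
7.575 j [-0.03  0.6   1.39  0.53  1.3  -1.95] pos [610.7 137.2 139.5] rot [ 2.618e+00 -1.000e-03 -2.976e+00] y [-0.143  0.854  0.5  ] z [-0.083  0.493 -0.866] F [0.2 1.2 0.1]
in+ [601.9 189.7 141.3]
out+ [600.1 200.3 147.6]
in- [615.3 109.4  94.3]
out- [617.1  98.7  88.1]
```

View pics/side2.png

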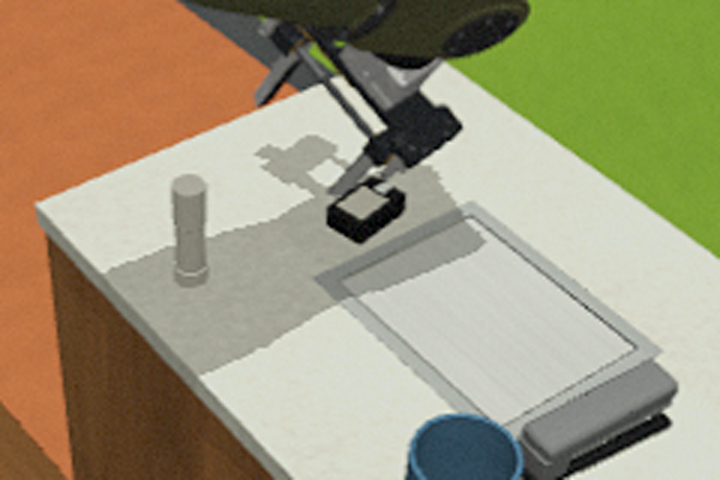

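The tank is being pushed along squarely and the lower finger is in contact. I'll push 20 mm more, then lift.

Call:
{"fn": "step_arm", "kwargs": {"series": [1.3, -8, -1, 0, 0, 1.3, -8, -1, 0, 0, 0.7, -5, 0, 0, 0, 0, 0, 0, 0, 0, -1, 10, 0, 0, 0, -4, 30, 20, 0, 0, -7, 60, 50, 0, 0, -7, 60, 30, 0, 0, 0, 0, 0, 0, 0]}}

```text
clock: 8.75
eef_pos: [596.0, 263.9, 227.3]
eef_rot: [2.617, 0.003, -2.971]
wrist_force: [-0.5, -0.9, 0.6]
finger_gap: 93.7
finger_force: 0.0
```

Run:
```python
from h import *
tool()
p,d=manip.camera('top'); cv2.imwrite('pics/top2.png',cv2.resize(p[90:180,200:350],(750,450),interpolation=cv2.INTER_CUBIC))
```

```text
8.75 j [ 0.17  0.51  1.31  0.54  1.35 -1.7 ] pos [596.  263.9 227.3] rot [ 2.617  0.003 -2.971] y [-0.149  0.853  0.501] z [-0.083  0.494 -0.866] F [-0.5 -0.9  0.6]
in+ [586.9 316.3 229.2]
out+ [585.1 327.  235.5]
in- [600.9 236.2 182.2]
out- [602.8 225.5 175.9]
```

View pics/top2.png

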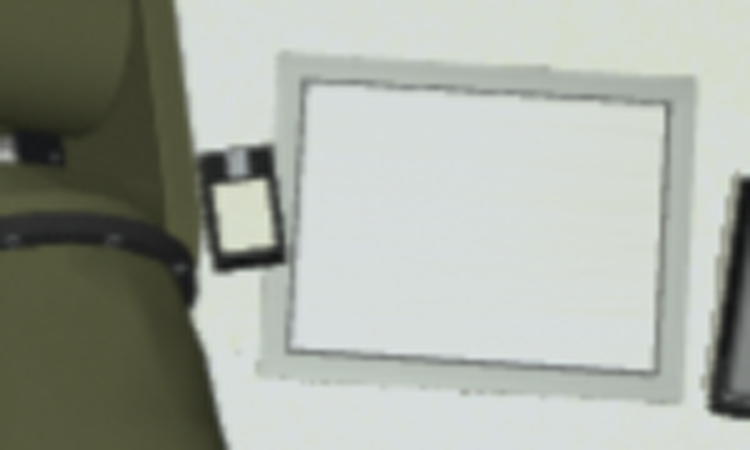

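Run:
```python
from h import *
P=lambda x,y,z: at_z('top',(x+.5)/5-.5+200,(y+.5)/5-.5+90,z)
T=np.array([P(*c,102) for c in [(200,155),(272,145),(286,263),(215,270)]])
tv=T[0]-T[3]+T[1]-T[2]; c=T.mean(0)[:2]; print(T.round(1),c,'yaw',np.arctan2(tv[1],tv[0]))
a=-.0314; Rm=np.array([[np.cos(a),-np.sin(a)],[np.sin(a),np.cos(a)]]); print('inlet frame',(c-[623.2,-76.6])@Rm)
```

```text
[[652.2  74.3 102. ]
 [658.6  36.4 102. ]
 [595.6  27.4 102. ]
 [590.8  64.7 102. ]] [624.2943001  50.6975936] yaw 0.1481314064439003
inlet frame [ -2.90272695 127.26919897]
```

Call:
{"fn": "step_arm", "kwargs": {"series": [6, -46, 0, 0, 0, 6, -46, 0, 0, 0, 6, -46, 0, 0, 0, 6, -46, 0, 0, 0, 6, -45, 0, 0, 0, 0, 0, 0, 0, 0, 0, 0, 0, 0, 0]}}

```text
clock: 9.68
eef_pos: [626.5, 31.1, 224.4]
eef_rot: [2.617, -0.002, -2.976]
wrist_force: [-0.3, -0.0, 0.3]
finger_gap: 94.1
finger_force: 0.0
```

```bash
python3 -c "
from h import *
tool()"
```

```text
9.675 j [-0.19  0.56  1.24  0.49  1.54 -1.99] pos [626.5  31.1 224.4] rot [ 2.617e+00 -2.000e-03 -2.976e+00] y [-0.142  0.854  0.501] z [-0.084  0.494 -0.865] F [-0.3 -0.   0.3]
in+ [617.7  83.6 226.3]
out+ [615.9  94.3 232.5]
in- [631.    3.3 179.2]
out- [632.8  -7.3 172.9]
```

Call:
{"fn": "step_arm", "kwargs": {"series": [0, 2, -30, 0, 0, 0, 2, -30, 0, 0, 0, 0, -25, 0, 0, 0, 0, 0, 0, 0]}}

```text
clock: 10.18
eef_pos: [625.8, 36.4, 138.5]
eef_rot: [2.616, -0.004, -2.974]
wrist_force: [-0.2, -0.7, -0.9]
finger_gap: 94.2
finger_force: 0.0
```

Run:
```python
from h import *
tool()
p,d=manip.camera('side'); cv2.imwrite('pics/side3.png',cv2.resize(p[90:250,180:420],(720,480),interpolation=cv2.INTER_CUBIC))
```

```text
10.175 j [-0.19  0.64  1.32  0.5   1.4  -2.07] pos [625.8  36.4 138.5] rot [ 2.616 -0.004 -2.974] y [-0.142  0.853  0.501] z [-0.087  0.494 -0.865] F [-0.2 -0.7 -0.9]
in+ [616.9  88.9 140.5]
out+ [615.1  99.6 146.7]
in- [630.3   8.7  93.3]
out- [632.1  -2.   87.1]
```

View pics/side3.png

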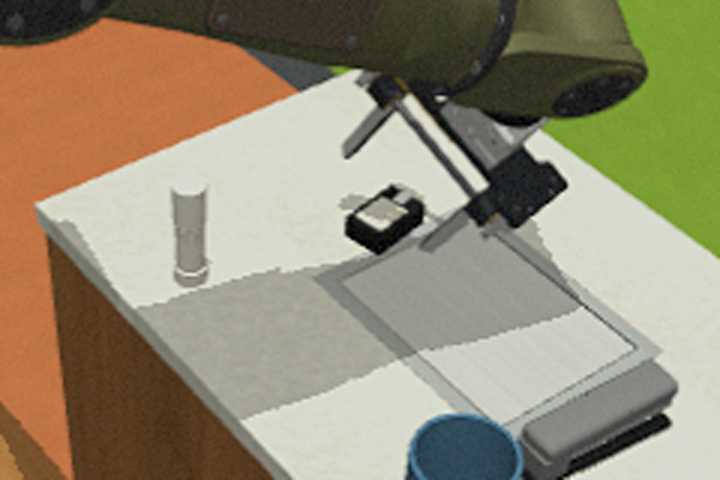

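The lower finger is above the flap near its left edge (425,245). The upper finger (350,150) is behind the tank (385,215). Next I press the flap down.

Call:
{"fn": "step_arm", "kwargs": {"series": [0, 0, -11, 0, 0, 0, 0, -11, 0, 0, 0, 0, -11, 0, 0, 0, 0, -11, 0, 0, 0, 0, -9, 0, 0, 0, 0, 0, 0, 0]}}

```text
clock: 10.98
eef_pos: [626.8, 35.4, 87.2]
eef_rot: [2.617, -0.0, -2.975]
wrist_force: [-2.0, -0.7, 4.9]
finger_gap: 94.0
finger_force: 2.6
```

Run:
```python
from h import *
tool()
```

```text
10.975 j [-0.19  0.7   1.35  0.51  1.32 -2.11] pos [626.8  35.4  87.2] rot [ 2.617 -0.    -2.975] y [-0.143  0.854  0.501] z [-0.083  0.494 -0.866] F [-2.  -0.7  4.9]
in+ [618.   87.8  89.1]
out+ [616.2  98.5  95.4]
in- [631.5   7.6  42.1]
out- [633.3  -3.1  35.8]
```

Call:
{"fn": "step_arm", "kwargs": {"series": [1.2, -8, -1, 0, 0, 1.2, -8, -1, 0, 0, 1.2, -7, 0, 0, 0, 1.2, -7, 0, 0, 0, 1.2, -7, 0, 0, 0]}}

```text
clock: 11.6
eef_pos: [632.5, -0.8, 85.9]
eef_rot: [2.615, -0.001, -2.974]
wrist_force: [-4.2, 8.0, 7.5]
finger_gap: 93.8
finger_force: 5.0
```

Run:
```python
from h import *
tool()
p,d=manip.camera('side'); cv2.imwrite('pics/side4.png',cv2.resize(p[90:250,180:420],(720,480),interpolation=cv2.INTER_CUBIC))
```

```text
11.6 j [-0.24  0.73  1.31  0.49  1.36 -2.15] pos [632.5  -0.8  85.9] rot [ 2.615e+00 -1.000e-03 -2.974e+00] y [-0.144  0.853  0.502] z [-0.085  0.495 -0.865] F [-4.2  8.   7.5]
in+ [623.6  51.6  87.9]
out+ [621.8  62.3  94.2]
in- [637.2 -28.5  40.7]
out- [639.  -39.2  34.4]
```

View pics/side4.png

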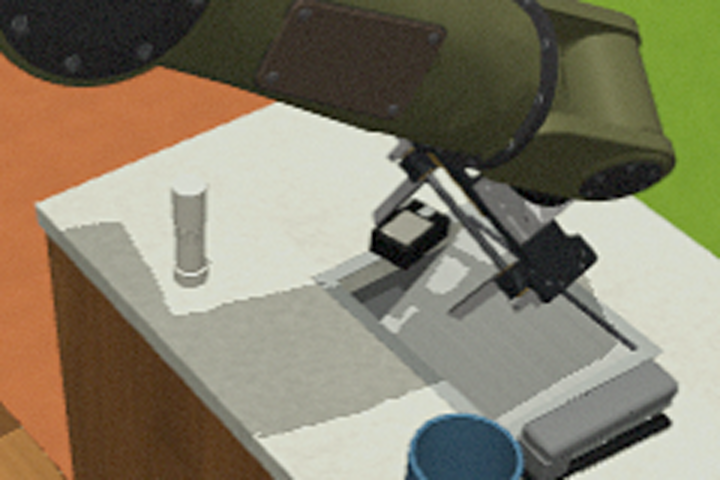

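The flap is held open and the tank (410,235) is overhanging the edge, pushed by the other finger. I'll continue.

Call:
{"fn": "step_arm", "kwargs": {"series": [1.2, -7, 0, 0, 0, 1.2, -7, 0, 0, 0, 1.2, -7, 0, 0, 0, 1.2, -7, 0, 0, 0, 0, 0, 0, 0, 0]}}

```text
clock: 12.28
eef_pos: [637.3, -30.0, 85.3]
eef_rot: [2.617, -0.001, -2.975]
wrist_force: [-4.5, -0.6, 4.6]
finger_gap: 94.2
finger_force: 3.2
```

Run:
```python
from h import *
tool()
p,d=manip.camera('side'); cv2.imwrite('pics/side5.png',cv2.resize(p[90:250,180:420],(720,480),interpolation=cv2.INTER_CUBIC))
```

```text
12.275 j [-0.28  0.75  1.27  0.48  1.39 -2.17] pos [637.3 -30.   85.3] rot [ 2.617e+00 -1.000e-03 -2.975e+00] y [-0.143  0.854  0.501] z [-0.084  0.494 -0.866] F [-4.5 -0.6  4.6]
in+ [628.5  22.5  87.2]
out+ [626.7  33.2  93.4]
in- [641.9 -57.8  40.1]
out- [643.7 -68.4  33.8]
```

View pics/side5.png

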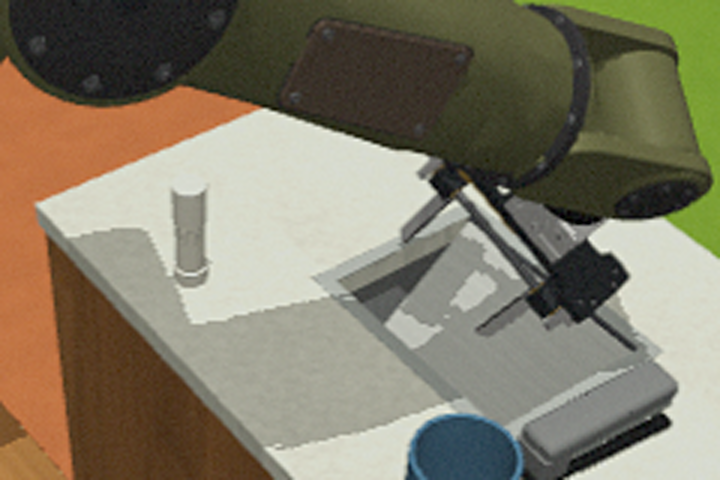

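The tank has gone through and the flap is still held open. I'll pause briefly and then lift straight out.

Call:
{"fn": "step_arm", "kwargs": {"series": [0, 0, 0, 0, 0, 0, 0, 0, 0, 0, 0, 0, 20, 0, 0, 0, 0, 30, 0, 0, 0, 0, 40, 0, 0, 0, 5, 50, 0, 0, 0, 40, 30, 0, 0, 0, 50, 0, 0, 0, 0, 50, 0, 0, 0, 0, 50, 0, 0, 0, 0, 50, 0, 0, 0, 0, 50, 0, 0, 0, 0, 0, 0, 0, 0, 0, 0, 0, 0, 0, 0, 0, 0, 0, 0, 0, 0, 0, 0, 0]}}

```text
clock: 14.32
eef_pos: [637.9, 264.4, 255.5]
eef_rot: [2.618, -0.0, -2.976]
wrist_force: [-0.5, 0.2, -1.0]
finger_gap: 94.3
finger_force: 0.0
```

Run:
```python
from h import *
tool()
p,d=manip.camera('top'); cv2.imwrite('pics/top6.png',p)
for n,u,v in [('flap',295,135),('flapnear',290,160),('flapnear2',325,160),('top',300,190)]: print(n,at_depth('top',u,v,np.median(d[v-2:v+3,u-2:u+3])).round(1))
```

```text
14.325 j [ 0.16  0.59  1.13  0.53  1.45 -1.65] pos [637.9 264.4 255.5] rot [ 2.618 -0.    -2.976] y [-0.142  0.854  0.5  ] z [-0.083  0.494 -0.866] F [-0.5  0.2 -1. ]
in+ [629.1 316.8 257.4]
out+ [627.3 327.5 263.6]
in- [642.5 236.6 210.4]
out- [644.3 225.9 204.1]
flap [622.3 -75.4  80.1]
flapnear [554.1 -63.2  79.7]
flapnear2 [ 556.5 -157.1   80.8]
top [473.9 -91.2  81.2]
```

View pics/top6.png

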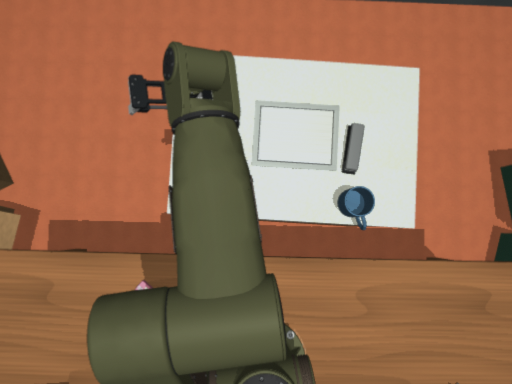

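The flap is shut: its surface sits at z≈80 near the free edge. The tank is gone from the top, the stapler (353,148) and mug (356,203) haven't moved, and the robot is clear.

```bash
python3 -c "
from h import *
print(manip.sign_off())"
```

```text
the job is handed in; nothing more can be done
None
```

I pushed the ink tank over the edge into the inlet with one finger while the other held the flap open. The flap has sprung shut, the mug, stapler and glue stick were not touched, and the job is handed in; the tank at rest in the bin and the judged result were not visible to me.

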